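# Back the seedling-tray feeder off by one notch

## Robot

A 6-joint arm with a two-finger parallel gripper is mounted at the origin on the work surface. World frame = base frame: x ahead of the robot, y to its left, z up, the work surface at z = 0. Lengths are in m, angles in rad, forces in N, time in s.
With the tool pointing down it reaches from about 0.275 to 0.725 m from the base axis. Payload 5.6 kg.
Tool frame: the origin (TCP) lies between the finger pads; the fingertips stand 22 mm ahead of it and the grasp point (between the pads) lies 3 mm ahead of it; z points along the fingers, y is the direction in which the jaws open and shut (so a half turn about z gives the same grasp; the last joint's range is limited). The gripper opens to 85 mm and grips with 20 to 120 N. Pads are 22 mm wide; open, the fingers measure 114 mm over their backs; the gripper's body (76 mm by 85 mm) begins 54 mm behind the grasp point. The pads swing forward as they close: fully open they stand 13 mm farther back than shut.
Start: joints at [-0.88, 0.255, 0.108, 0, -1.424, -0.285], TCP at [0.217, -0.505, 0.253] pointing down, gripper open.
Joint ranges: [-2.95, 2.95], [-1.21, 1.97], [-1.09, 1.5], [-2.87, 1.71], [-2.94, -0.07], [-3.05, 3.05]. Speed limits (rad/s): [2.57, 2.57, 3.14, 3.14, 3.14, 3.14].

## Interface

Orientations are given as a unit quaternion [x, y, z, w].
In Python, from rig import env gives the robot as it stands.
- The arm moves only by the tool drive_tool, never from a script. Its argument "moves" is a list of rows, each a list of 7 numbers: the shift along the tool's x, y, z in m, then the turn, a rotation vector about the tool's x, y, z in rad, then the closure, from 0 (fully open) to 1 (shut). A call has 1 to 12 rows; each row shifts and turns the pose as measured when the row begins, along the tool's axes as they then stand; what a row does not reach is not made up. A row lasts 1/12 s, in which the tool goes at most 41.7 mm and 7.16 degrees, less where a joint would pass 70% of its speed; a pose out of reach is approached as far as the arm can. A call with a gripper value outside its range is refused whole. The fingers move at their own pace and stop on an object; "grip_force" is the grip in N (left out, the last holds). Time passes only in rows, so rows that do not move let the fingers close. It gives the time, the measured TCP pose, the force and the opening at its end, in the units of the state.
- env.read_state(): the state, without advancing time (a new reading comes with each control period).
- env.camera(name): name is "side" or "top"; returns the picture (420x560x3 uint8, red, green, blue); there is no depth.
- env.camera_params(name): a dict with "fx", "fy", "cx", "cy" (pixels), "R" (3x3) and "t" (3): a world point X has camera coordinates R X + t. Camera axes: x right, y down, z forward; pixel columns grow to the right and rows downward; lengths in m; the calibration is good to about 2 mm. A picture is of the moment at which its call begins. camera_params takes no time and is no camera call.
- env.close_job(): hands the job in, once; it reports no verdict.
Trained networks look in the newest picture that a camera, given by its name, has taken for a name from the list of things; names that differ only in an ending like _2 or _b are one class to them, and where a whole thing is asked for, a point or a joint stands for the part that bears it (a point fixed in the world has none). Each returns a list of dicts, best first, with "conf" (0 to 1); they miss things now and then, are a little off and sometimes report something else, mostly with a low value. They report only what shows in the picture. A call takes as long as a camera call.
- env.trace(camera, query): "pixels" (420x560 bool, what is visible of it) and "xy" ([column, row] in pixels, amid what is visible of it).
The state is a dict: "time": time; "joints": joint angles; "qvel": joint speeds; "effort": joint torques, N m; "tcp_pos": TCP position; "eef_rot": TCP orientation; "ft_force": force on the tool from outside, world axes, zero at the start; "torque": the same for the moment, N m; "opening": finger opening in m.
Only numpy, scipy, OpenCV 4.12 (cv2) and the standard library are available. Lean on these libraries where they do the work, as an engineer would, in place of code of your own. Each camera call takes 0.05 s, during which the arm holds its last target. There are 200 camera calls.

## Task

The seedling tray has been fed one notch too far. With a fingertip, lift the red pawl by its cross-bar and tip it right over so that it stays up clear of the ratchet wheel, push a yellow-ended spoke to turn the wheel backward (its top going towards the pawl's pivot) by just one notch, then tip the pawl back down so that it sits fully in that next notch with the wheel pushed back hard against it. Pick nothing up, and leave the tray itself and the things around the feeder alone.

Things in the scene. Friction and masses are not known exactly. Their poses are not given: they have to be found in the camera images.
- feeder: Tray feeder on an aluminium plate 320 x 420 x 6 mm. Origin on the table under the middle of the steel ratchet wheel; z up, x along the level axle from the spokes to the tray, y across. All offsets are in this frame, in mm. Axle at y 0, z 120. Ratchet wheel at x -8 to 8, tip radius 60, 8 saw teeth. Spokes at x -85. Gearbox at x 24 to 60, y -28 to 28, 148 high.
- hub (a point): Point on the axle in the plane of the eight spokes, at (-85, 0, 120) in the feeder's frame; it does not turn.
- wheel (a joint): Turn of wheel and spokes, rad. 0: tooth hard against the lowered pawl at the start; grows backward (top moving to +y); one notch is 0.785. Starts at -0.2 to -0.05 (slack). Friction holds it; about 3 N on a spoke's end turns it. The lowered pawl blocks backward turning: lowered after the wheel went back 0.2 to 0.75, it lets the next tooth stop the wheel at 0.785.
- spoke (a point): Point 85 mm from the axle on the spoke nearest the top at the start; turns with the wheel. In the y-z plane this spoke stands at 110 degrees minus the wheel's angle, from +y towards +z: first a little to -y of the top, one notch later at 65 degrees. Spokes: steel rods 12 mm thick, yellow end balls 18 mm across reaching 102 mm from the axle, 45 degrees apart.
- pawl (a joint): Swing of the red pawl, rad: 0 fully down in a notch, grows as lifted, 1.1 tipped over on its stop. Pivot parallel to the axle at y 55, z 184; its boss reaches z 194 and its bracket (x 24 to 32, y 43 to 67) z 196. The nose, 55 mm from the pivot, points to -y. Only weight holds it: lifted past about 0.65 it falls over and stays; brought back below 0.5 it falls to 0. Under 2 N moves it.
- pawl_bar (a point): Middle of the pawl's red cross-bar, 12 mm thick, 48 mm long, parallel to the axle, 70 mm from the pivot on a rod. Down it is at x 0, y 22, z 246, 66 mm above the teeth's tips: a fingertip on its -y side pushing to +y swings it up over the pivot (highest z 254). Tipped over it is at y 95, z 241 (the raised nose then at y 25, up to z 236): a fingertip on its +y side pushes it back to -y.
- net_pot: Bystander: small black open pot, 48 mm across, 50 high, standing on the base plate; origin under its centre.
- seed_jar: Bystander: small seed jar with white cap, 40 mm across, 55 high, standing on the base plate; origin under its centre.
- ph_meter: Bystander: yellow hand-held meter 170 x 34 x 22 mm lying beside the feeder; origin under its middle.
- wrench: Bystander: steel wrench lying beside the feeder, about 180 mm long; origin at its middle, on the table.
- nutrient: Bystander: white bottle with blue cap, 64 mm across, 160 high; origin under its centre.
- measuring_cup: Bystander: clear cup, 80 mm across, 90 high; origin under its centre.
- collar: Bystander: blue plastic ring 50 mm across, 14 high, lying flat; origin under its centre.
- tray: Black seedling tray 88 x 300 x 45 mm with two rows of white pots and seedlings, on rails on the far side of the gearbox; the wheel drives it, 40 mm to -y for one notch back; not to be touched. Origin under its middle; at x 135, up to 95 high. A thin fixed dosing spout stands over it, up to z 178.

How it is judged:
On the way, in this order (a step that is already met when the one before it is completed fails the run):
1. the pawl is tipped over and stays up, the wheel not yet turned back (value of joint pawl above 0.95 rad and value of joint wheel below 0.1 rad), for 0.2 s.
2. the wheel is turned back with the pawl up (value of joint pawl above 0.8 rad and value of joint wheel above 0.2 rad), for 0.1 s.
At the end, for the whole second after the job is handed in: The pawl is fully down in the next notch (within 0.06 rad of its seat) and the wheel rests one notch back with its tooth against the pawl (joint value 0.785 within 0.06 rad), at rest (value of joint pawl below 0.06 rad and value of joint wheel between 0.725 and 0.845 rad and velocity of joint wheel between -0.05 and 0.05 rad/s); the robot touches nothing.
It fails at once if the wheel is turned back clearly more than one notch (value of joint wheel above 1 rad).
It fails at once if the robot pushes the tray itself (contact force between any of the fingers, the arm and tray above 1 N).
It fails at once if something standing around the feeder is shifted or lifted by more than 15 mm (distance of any of net_pot, seed_jar, ph_meter, wrench, nutrient, measuring_cup, collar from where it was at the start of the episode above 0.015 m).
It also fails if it takes over 70 s, if anything falls off the work surface, if the arm or the gripper's body presses on something with over 40 N, if the wrist force passes 120 N, or if a joint passes its speed limit or range.

## Working session

There is one attempt and no reset: what is moved stays moved. The work goes in short steps, Python scripts to look and compute and a tool call to move; the robot and the scene stay as the last step left them, time stands still between calls to the robot, and variables do not carry over. Pictures are saved under pics/ and viewed, about 8 in all and at most 12, crops included, and the job is handed in when it is done.

Besides the shell and the picture viewer there is one more tool, called after "Request:" by a JSON object that holds its "api" and its "payload". drive_tool: Moves the arm, as the interface text tells. Its arguments: {"type":"object","properties":{"moves":{"type":"array","items":{"type":"array","items":{"type":"number"}}},"grip_force":{"type":"number"}},"required":["moves"]}

```bash
mkdir -p pics; cat > h.py <<'E'
import numpy as np, cv2
from rig import env
def snap(n,f):
    im=env.camera(n); cv2.imwrite(f'pics/{f}.png',cv2.cvtColor(im,cv2.COLOR_RGB2BGR)); return im
def cam(n):
    p=env.camera_params(n); return np.array([[p['fx'],0,p['cx']],[0,p['fy'],p['cy']],[0,0,1]]),np.array(p['R']),np.array(p['t'])
def proj(n,X):
    K,R,t=cam(n); c=(np.atleast_2d(X)@R.T+t)@K.T; return c[:,:2]/c[:,2:]
E
python3 - <<'E'
from h import *
np.set_printoptions(precision=3,suppress=True)
a=snap('side','s0');b=snap('top','t0')
cv2.imwrite('pics/st0.png',cv2.cvtColor(np.vstack([a,b])[:, :],cv2.COLOR_RGB2BGR))
for n in('side','top'):
    K,R,t=cam(n);print(n,K[0,0],K[:2,2],'pos',-R.T@t,'fwd',R[2])
    for q in('feeder','wheel','spoke','pawl','pawl_bar','hub','net_pot','seed_jar','ph_meter','wrench','nutrient','measuring_cup','collar','tray'):
        r=env.trace(n,q)
        print(q,[(round(d['conf'],2),np.round(d['xy'],1).tolist(),int(d['pixels'].sum())) for d in r[:2]])
print(env.read_state())
E
```

```text
side 401.3283712917778 [283.636 204.806] pos [0.2   0.798 1.038] fwd [ 0.271 -0.651 -0.709]
feeder [(0.69, [248.2, 244.7], 9464)]
wheel [(0.88, [290.2, 220.5], 714)]
spoke [(0.91, [292.1, 214.7], 795)]
pawl [(0.66, [265.1, 200.5], 204)]
pawl_bar [(0.46, [265.0, 198.6], 159)]
hub [(0.84, [246.1, 242.4], 9512), (0.66, [283.9, 181.7], 249)]
net_pot [(0.75, [278.4, 198.9], 157)]
seed_jar [(0.6, [269.1, 276.2], 232)]
ph_meter [(0.83, [281.4, 184.7], 317)]
wrench [(0.77, [261.5, 319.7], 453), (0.27, [264.9, 202.1], 179)]
nutrient [(0.74, [222.4, 358.5], 988)]
measuring_cup [(0.9, [339.9, 139.0], 442)]
collar [(0.68, [272.8, 392.6], 308), (0.44, [340.4, 140.0], 433)]
tray [(0.63, [225.1, 238.7], 2502)]
top 454.17404205753144 [281.941 202.952] pos [ 0.356 -0.037  1.611] fwd [ 0.125  0.014 -0.992]
feeder [(0.69, [264.1, 181.3], 10503)]
wheel [(0.58, [274.6, 210.4], 706)]
spoke [(0.86, [272.6, 206.5], 720)]
pawl [(0.74, [260.2, 191.4], 136)]
pawl_bar [(0.72, [337.0, 175.8], 462), (0.51, [262.8, 189.7], 95)]
hub [(0.76, [267.7, 178.3], 10295)]
net_pot [(0.49, [317.8, 181.2], 146)]
seed_jar [(0.29, [275.6, 205.4], 857)]
ph_meter [(0.94, [339.5, 176.6], 386)]
wrench [(0.66, [193.2, 223.6], 247), (0.26, [276.8, 207.2], 754)]
nutrient [(0.72, [144.6, 221.5], 431)]
measuring_cup [(0.87, [442.9, 211.9], 513)]
collar [(0.36, [249.8, 166.0], 2339), (0.24, [265.5, 180.0], 10176)]
tray [(0.8, [251.1, 164.6], 2387), (0.44, [273.9, 209.9], 803)]
{'time': 1.5, 'joints': array([-0.88 ,  0.255,  0.108,  0.   , -1.424, -0.285]), 'qvel': array([-0.   , -0.   ,  0.003, -0.   , -0.001, -0.   ]), 'effort': array([ -0.001, -38.64 ,  23.806,   5.368,  -0.001,  -0.   ]), 'tcp_pos': array([ 0.217, -0.505,  0.253]), 'eef_rot': array([-0.202,  0.979,  0.   , -0.   ]), 'ft_force': array([-0.209, -0.464,  0.21 ]), 'torque': array([-0.019, -0.029,  0.014]), 'opening': 0.08535179304119205}
```

```bash
python3 - <<'E'
import cv2
import numpy as np
a=cv2.imread('pics/s0.png')[130:310,170:400];b=cv2.imread('pics/t0.png')[110:260,150:380]
f=lambda i:cv2.resize(i,None,fx=3.2,fy=3.2,interpolation=cv2.INTER_CUBIC)
cv2.imwrite('pics/sc.png',f(a));cv2.imwrite('pics/tc.png',f(b))
E
```

```text
(no output)
```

View pics/sc.png

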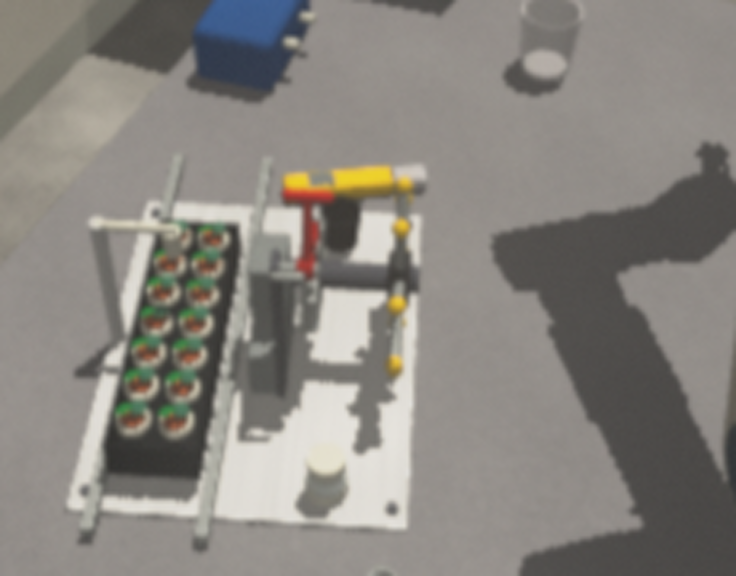

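View pics/tc.png

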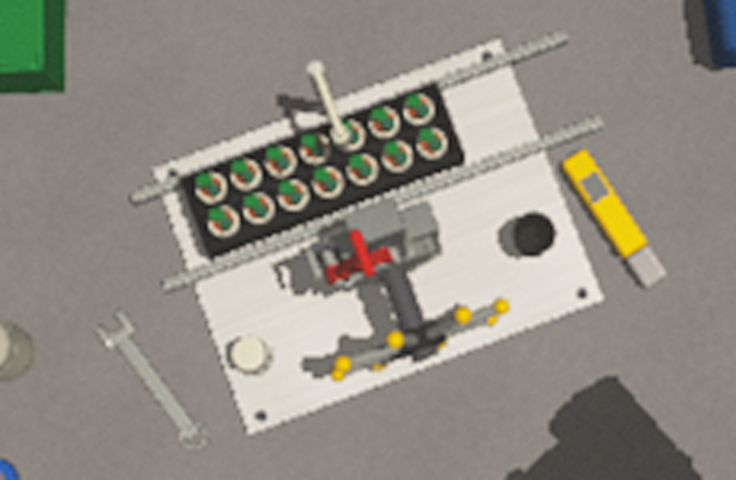

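The views agree. In the top crop, feeder +y points left and +x points up. The top spoke balls are at about (463,315) and (395,339), and the red cross-bar is at (360,262). Next I fit the feeder pose from the yellow balls and the red bar.

```bash
cat > fit.py <<'E'
from h import *
from scipy.optimize import least_squares
def F2W(p,P):
    c,s=np.cos(p[2]),np.sin(p[2]); P=np.atleast_2d(P).astype(float)/1000
    return np.c_[p[0]+c*P[:,0]-s*P[:,1],p[1]+s*P[:,0]+c*P[:,1],P[:,2]]
def ball(w,k):
    a=np.radians(110+45*k)-w; return [-85,93*np.cos(a),120+93*np.sin(a)]
def bar(q):  # nominal: down (22,246), pivot (55,184)
    a=np.arctan2(62,-33)-q; return [0,55+70*np.cos(a),184+70*np.sin(a)]
E
python3 - <<'E'
from fit import *
np.set_printoptions(precision=3,suppress=True)
s=lambda x,y:(170+x/3.2,130+y/3.2); t=lambda x,y:(150+x/3.2,110+y/3.2)
obs=[('top',0,t(463,315)),('top',-1,t(395,339)),('top',-2,t(343,364)),('top',1,t(501,306)),
('side',1,s(404,184)),('side',0,s(402,227)),('side',-1,s(397,303)),('side',-2,s(395,365))]
bars=[('top',[0,22,252],t(360,262)),('side',[0,22,246],s(308,195))]
pl=[('top',t(155,170)),('top',t(500,40)),('top',t(603,297)),('top',t(248,433))]
# refine yellow centroids
for i,(n,k,u) in enumerate(obs):
    im=cv2.imread(f'pics/{n[0]}0.png').astype(int); y,x=np.mgrid[:420,:560]
    m=(np.hypot(x-u[0],y-u[1])<4)&(im[...,2]-im[...,0]>60)
    w=(im[...,2]-im[...,0])[m]; obs[i]=(n,k,((x[m]*w).sum()/w.sum(),(y[m]*w).sum()/w.sum())) if n=='side' else obs[i]
def res(p):
    r=[proj(n,F2W(p,ball(p[3],k)))[0]-u for n,k,u in obs]
    r+=[(proj(n,F2W(p,X))[0]-u)*.7 for n,X,u in bars]
    c=[[p[4]+dx*160,p[5]+dy*210,6] for dx,dy in((1,1),(1,-1),(-1,-1),(-1,1))]
    r+=[proj(n,F2W(p,X))[0]-u for (n,u),X in zip(pl,c)]
    return np.ravel(r)
best=min((least_squares(res,[.4,-.03,y0,-.1,30,0],loss='soft_l1') for y0 in(-.8,-.3,0,.3,.8)),key=lambda o:o.cost)
print(best.x,best.cost); print(res(best.x).reshape(-1,2))
np.save('p.npy',best.x)
print(F2W(best.x,[[-85,0,120],[0,22,246],ball(best.x[3],0)]))
E
```

```text
Traceback (most recent call last):
  File "h.py", line 8, in proj
    K,R,t=cam(n); c=(np.atleast_2d(X)@R.T+t)@K.T; return c[:,:2]/c[:,2:]
          ~~~^^^
  File "h.py", line 6, in cam
    p=env.camera_params(n); return np.array([[p['fx'],0,p['cx']],[0,p['fy'],p['cy']],[0,0,1]]),np.array(p['R']),np.array(p['t'])
ValueError: time passes only in moves, steps and waits
```

```bash
sed -i 's/^def cam(n)/from functools import lru_cache\n@lru_cache\ndef cam(n)/' h.py
cat > f1.py <<'E'
from fit import *
np.set_printoptions(precision=3,suppress=True)
s=lambda x,y:(170+x/3.2-.35,130+y/3.2-.35); t=lambda x,y:(150+x/3.2-.35,110+y/3.2-.35)
obs=[('top',0,t(463,315)),('top',-1,t(395,339)),('top',-2,t(343,364)),('top',1,t(501,306)),
('side',1,s(404,184)),('side',0,s(402,227)),('side',-1,s(397,303)),('side',-2,s(395,365))]
bars=[('top',[0,22,252],t(360,258)),('side',[0,22,246],s(308,195))]
pl=[('top',t(155,170)),('top',t(500,40)),('top',t(603,297)),('top',t(248,433))]
def res(p):
    r=[proj(n,F2W(p,ball(p[3],k)))[0]-u for n,k,u in obs]
    r+=[(proj(n,F2W(p,X))[0]-u)*(.7 if n=='side' else .3) for n,X,u in bars]
    c=[[p[4]+dx*160,p[5]+dy*210,6] for dx,dy in((1,1),(1,-1),(-1,-1),(-1,1))]
    r+=[proj(n,F2W(p,X))[0]-u for (n,u),X in zip(pl,c)]
    return np.ravel(r)
best=min((least_squares(res,[.4,-.03,y0,-.1,30,0],loss='soft_l1') for y0 in(-.8,-.3,0,.3,.8)),key=lambda o:o.cost)
print(best.x,best.cost); print(res(best.x).reshape(-1,2))
np.save('p.npy',best.x)
print(F2W(best.x,[[-85,0,120],[0,22,246],ball(best.x[3],0)]))
E
python3 f1.py
```

```text
[ 0.583  0.012  0.34   0.044 55.272  6.338] 51.605519665721346
[[ -4.088   1.135]
 [ -4.113   1.912]
 [ -0.343   0.678]
 [ -0.096  -0.492]
 [ -0.378   0.041]
 [ -0.055 -12.334]
 [  0.373 -18.083]
 [ -0.262 -13.402]
 [  0.819  -0.856]
 [ -0.266  -1.134]
 [ -0.69   -0.603]
 [ -0.013  -0.467]
 [  0.273   0.728]
 [  0.316   0.313]]
[[ 0.503 -0.017  0.12 ]
 [ 0.576  0.033  0.246]
 [ 0.512 -0.043  0.209]]
```

```bash
sed -i "s/^('side',1.*/('side',0,s(404,184)),('side',-1,s(402,227)),('side',-2,s(397,303)),('side',-3,s(395,365))]/" f1.py; echo "
for n,o,c in(('side',s,(170,130)),('top',t,(150,110))):
    print(n,[(k,((proj(n,F2W(best.x,ball(best.x[3],k)))[0]-c)*3.2).round().tolist()) for k in range(-4,4)])" >>f1.py; python3 f1.py
```

```text
[ 0.579  0.018  0.343 -0.211 56.499 -1.271] 1.8151913653793827
[[ 0.291  0.196]
 [ 0.435  0.327]
 [ 0.104  0.254]
 [ 0.032  0.513]
 [-0.226  0.353]
 [-0.45   0.11 ]
 [-0.169  0.423]
 [-0.383 -0.412]
 [ 0.171 -0.482]
 [-0.139  0.113]
 [-0.738 -0.457]
 [-0.151 -0.56 ]
 [ 0.32   0.557]
 [ 0.46   0.392]]
[[ 0.499 -0.01   0.12 ]
 [ 0.572  0.039  0.246]
 [ 0.516 -0.057  0.199]]
side [(-4, [393.0, 368.0]), (-3, [393.0, 363.0]), (-2, [395.0, 303.0]), (-1, [399.0, 226.0]), (0, [402.0, 184.0]), (1, [402.0, 199.0]), (2, [399.0, 255.0]), (3, [396.0, 322.0])]
top [(-4, [376.0, 363.0]), (-3, [336.0, 373.0]), (-2, [342.0, 364.0]), (-1, [395.0, 339.0]), (0, [463.0, 315.0]), (1, [500.0, 307.0]), (2, [487.0, 318.0]), (3, [437.0, 341.0])]
```

The fit is within 1 px everywhere: feeder at (0.579, 0.018), yaw 0.343, wheel about -0.2. Now I raise, close, align tool y with feeder y and travel above the pawl.

Request:
{"api": "drive_tool", "payload": {"moves": [[0,0,-0.04,0,0,0.065,1],[0,0,-0.04,0,0,0,1],[-0.032,0.022,0,0,0,0,1],[-0.032,0.022,0,0,0,0,1],[-0.032,0.022,0,0,0,0,1],[-0.032,0.022,0,0,0,0,1],[-0.032,0.022,0,0,0,0,1],[-0.032,0.022,0,0,0,0,1],[-0.032,0.022,0,0,0,0,1],[-0.032,0.022,0,0,0,0,1],[-0.032,0.022,0,0,0,0,1],[0,0,0,0,0,0,1]]}}

```text
time: 2.5
tcp_pos: [0.4294, -0.2108, 0.3344]
eef_rot: [-0.164, 0.987, 0.005, -0.0]
ft_force: [-0.6, -0.6, -0.1]
opening: 0.0002
```

```bash
cat > w.py <<'E'
from fit import *
from scipy.spatial.transform import Rotation as Ro
np.set_printoptions(precision=4,suppress=True)
p=np.load('p.npy'); s=env.read_state(); q=s['tcp_pos']
c,n=np.cos(p[2]),np.sin(p[2]); d=q[:2]-p[:2]
R=Ro.from_quat(s['eef_rot']).as_matrix(); F=np.array([[c,-n,0],[n,c,0],[0,0,1]])
print('t',s['time'],'feeder xyz tip mm',(c*d[0]+n*d[1])*1e3,(-n*d[0]+c*d[1])*1e3,q[2]*1e3-22,'F',F.T@s['ft_force'],s['opening'])
print((F.T@R).round(3).tolist(), s['joints'])
E
python3 w.py
```

```text
t 2.5 feeder xyz tip mm -218.21531310123893 -165.53328297096428 312.43395495916303 F [-0.7467 -0.3818 -0.0626] 0.00017165827489401317
[[-1.0, 0.014, 0.001], [0.014, 1.0, 0.009], [-0.001, 0.009, -1.0]] [-0.1343  0.1045  0.129  -0.0086 -1.5989 -1.1082]
```

Request:
{"api": "drive_tool", "payload": {"moves": [[-0.031,0.021,0,0,0,0,1],[-0.031,0.021,0,0,0,0,1],[-0.031,0.021,0,0,0,0,1],[-0.031,0.021,0,0,0,0,1],[-0.031,0.021,0,0,0,0,1],[-0.031,0.021,0,0,0,0,1],[-0.031,0.017,0,0,0,0,1],[0,0,0,0,0,0,1]]}}

```text
time: 3.17
tcp_pos: [0.594, 0.006, 0.3359]
eef_rot: [-0.165, 0.986, 0.004, -0.0]
ft_force: [-2.3, -1.6, -1.8]
opening: -0.0001
```

```bash
python3 w.py
```

```text
t 3.1667 feeder xyz tip mm 9.615230130440906 -16.577501853180955 313.9334789401282 F [-2.7257 -0.7136 -1.8082] -7.778987633519228e-05
[[-1.0, 0.012, 0.001], [0.012, 1.0, 0.008], [-0.001, 0.008, -1.0]] [ 0.2683  0.3427  0.4393 -0.0081 -1.6666 -1.5093]
```

Request:
{"api": "drive_tool", "payload": {"moves": [[0.01,-0.008,0,0,0,0,1],[0,0,0.03,0,0,0,1],[0,0,0.03,0,0,0,1],[0,0,0.012,0,0,0,1],[0,0,0,0,0,0,1]]}}

```text
time: 3.58
tcp_pos: [0.5876, -0.0044, 0.261]
eef_rot: [-0.166, 0.986, 0.004, 0.001]
ft_force: [0.0, -0.2, -0.8]
opening: -0.0
```

```bash
python3 w.py; python3 -c "
from h import *
import numpy as np
a=snap('side','s1')[130:260,230:350];b=snap('top','t1')[130:260,200:320]
cv2.imwrite('pics/c1.png',cv2.resize(cv2.cvtColor(np.hstack([a,b]),4),None,fx=3.3,fy=3.3,interpolation=2))"
```

```text
t 3.5833 feeder xyz tip mm 0.1699516354842865 -24.2600609761746 238.95556905728358 F [-0.0744 -0.2201 -0.7684] -3.87750152144585e-05
[[-1.0, 0.009, 0.003], [0.009, 1.0, 0.007], [-0.003, 0.007, -1.0]] [ 0.2541  0.3287  0.2316 -0.0072 -1.4715 -1.4903]
```

View pics/c1.png

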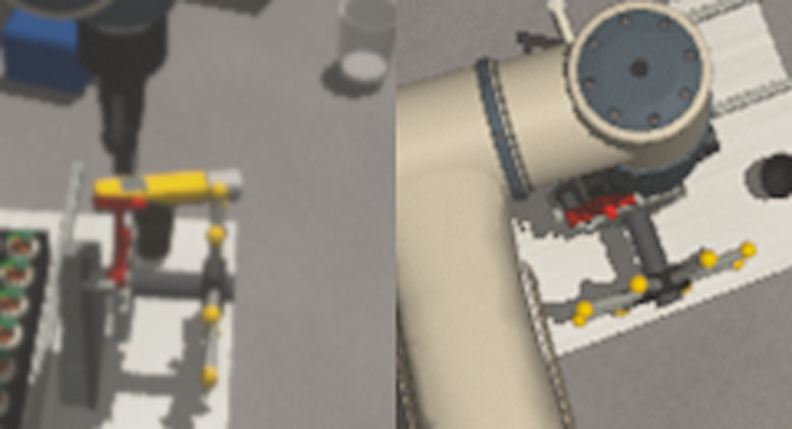

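The fingertip stands behind the red bar: in the crop, the finger end is at (122,170) and the bar at (120,200). Now I push to +y.

Request:
{"api": "drive_tool", "payload": {"moves": [[0,0.009,0,0,0,0,1],[0,0.009,0,0,0,0,1],[0,0.009,-0.001,0,0,0,1],[0,0.009,-0.001,0,0,0,1],[0,0.009,-0.001,0,0,0,1],[0,0.009,-0.001,0,0,0,1]]}}

```text
time: 4.18
tcp_pos: [0.572, 0.0467, 0.2782]
eef_rot: [-0.165, 0.986, 0.0, 0.01]
ft_force: [-1.3, -2.3, 3.7]
opening: -0.0003
```

```bash
python3 w.py
```

```text
t 4.1833 feeder xyz tip mm 2.5769232470656 29.134869168224043 256.15347563453633 F [-2.026  -1.7672  3.6659] -0.00031135901121162227
[[-1.0, 0.012, 0.019], [0.012, 1.0, -0.003], [-0.019, -0.003, -1.0]] [ 0.3561  0.2848  0.2091  0.0036 -1.4764 -1.5963]
```

```bash
python3 -c "
from h import *
import numpy as np
a=snap('side','s2')[150:230,220:300];b=snap('top','t2')[150:230,220:300]
cv2.imwrite('pics/c2.png',cv2.resize(cv2.cvtColor(np.hstack([a,b]),4),None,fx=5,fy=5,interpolation=2))"
```

```text
(no output)
```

View pics/c2.png

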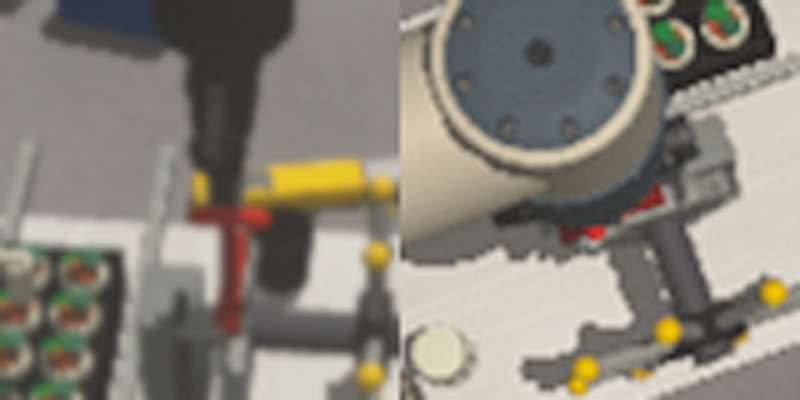

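```bash
python3 -c "
from fit import *
p=np.load('p.npy')
for q in(0,.1,.2,.3,.4,.5): print(q,np.round(bar(q)),proj('side',F2W(p,bar(q))).round(1))
print(proj('side',F2W(p,[[2.6,29+15,256],[2.6,29,256],[2.6,14,256]])))
i=cv2.imread('pics/s2.png').astype(int);m=(i[...,2]-i[...,1]>60)&(i[...,2]-i[...,0]>60);m[:,300:]=0
y,x=np.where(m);print([(r,x[y==r].min(),x[y==r].max(),(y==r).sum()) for r in np.unique(y) if 180<r<225])
i=cv2.imread('pics/s0.png').astype(int);m=(i[...,2]-i[...,1]>60)&(i[...,2]-i[...,0]>60);m[:,300:]=0
y,x=np.where(m);print([(r,x[y==r].min(),x[y==r].max(),(y==r).sum()) for r in np.unique(y) if 180<r<225])
"; python3 w.py
```

```text
0 [  0.  22. 246.] [[265.7 190.8]]
0.1 [  0.  28. 249.] [[265.5 191.6]]
0.2 [  0.  35. 251.] [[265.2 192.6]]
0.3 [  0.  42. 253.] [[265.  193.8]]
0.4 [  0.  49. 254.] [[264.8 195.2]]
0.5 [  0.  56. 254.] [[264.5 196.9]]
[[263.98171023 193.43554101]
 [264.4900615  189.81903467]
 [264.98911103 186.26870261]]
[(np.int64(191), np.int64(269), np.int64(271), np.int64(3)), (np.int64(192), np.int64(267), np.int64(273), np.int64(7)), (np.int64(193), np.int64(267), np.int64(273), np.int64(7)), (np.int64(194), np.int64(268), np.int64(273), np.int64(6)), (np.int64(196), np.int64(268), np.int64(268), np.int64(1)), (np.int64(197), np.int64(267), np.int64(268), np.int64(2)), (np.int64(198), np.int64(267), np.int64(268), np.int64(2)), (np.int64(199), np.int64(267), np.int64(268), np.int64(2)), (np.int64(200), np.int64(267), np.int64(268), np.int64(2)), (np.int64(201), np.int64(267), np.int64(268), np.int64(2)), (np.int64(202), np.int64(267), np.int64(268), np.int64(2)), (np.int64(203), np.int64(267), np.int64(268), np.int64(2)), (np.int64(204), np.int64(267), np.int64(267), np.int64(1)), (np.int64(2
[... 862 characters left out ...]
), np.int64(268), np.int64(3)), (np.int64(205), np.int64(266), np.int64(268), np.int64(3)), (np.int64(209), np.int64(266), np.int64(267), np.int64(2)), (np.int64(210), np.int64(266), np.int64(267), np.int64(2)), (np.int64(211), np.int64(263), np.int64(267), np.int64(5)), (np.int64(212), np.int64(263), np.int64(267), np.int64(5)), (np.int64(213), np.int64(263), np.int64(267), np.int64(5)), (np.int64(214), np.int64(264), np.int64(266), np.int64(3))]
t 4.2833 feeder xyz tip mm 3.243332860916749 30.59961638184274 255.71970291944876 F [ 0.0103 -2.1245  3.0361] -0.00013437050787430303
[[-1.0, 0.01, 0.02], [0.01, 1.0, -0.001], [-0.02, -0.001, -1.0]] [ 0.3573  0.2848  0.209   0.0013 -1.4747 -1.5955]
```

The bar has swung to only about 0.25 rad and the tip has ridden up onto it. I'll back off and go in about 13 mm lower.

Request:
{"api": "drive_tool", "payload": {"moves": [[0,0,-0.012,0,0,0,1],[0.003,-0.03,0,0,0,0,1],[0,-0.03,0,0,0,0,1],[0,0,0.022,0,0.01,0,1],[0,0,0.02,0,0.01,0,1],[0,0,0,0,0,0,1]]}}

```text
time: 4.78
tcp_pos: [0.5906, -0.0067, 0.2485]
eef_rot: [-0.169, 0.986, 0.001, 0.003]
ft_force: [-0.1, 0.6, -1.2]
opening: 0.0001
```

```bash
python3 w.py
```

```text
t 4.7833 feeder xyz tip mm 2.157024158936439 -27.455673723189115 226.45370452192643 F [ 0.1416  0.6361 -1.2294] 6.898214690029158e-05
[[-1.0, 0.004, 0.006], [0.004, 1.0, 0.002], [-0.006, 0.002, -1.0]] [ 0.2518  0.3345  0.2065 -0.0022 -1.4373 -1.4832]
```

Request:
{"api": "drive_tool", "payload": {"moves": [[0,0.01,0,0,0,0,1],[0,0.01,0,0,0,0,1],[0,0.008,0,0,0,0,1],[0,0.008,0,0,0,0,1],[0,0.008,0,0,0,0,1],[0,0.008,0,0,0,0,1]]}}

```text
time: 5.28
tcp_pos: [0.5728, 0.0471, 0.2524]
eef_rot: [-0.169, 0.986, 0.001, 0.005]
ft_force: [0.2, 0.4, -0.1]
opening: -0.0
```

```bash
python3 w.py
```

```text
t 5.2833 feeder xyz tip mm 3.4760223836644775 29.27542713531204 230.3674026590466 F [ 0.2938  0.283  -0.0683] -3.080575430327066e-05
[[-1.0, 0.003, 0.01], [0.003, 1.0, 0.0], [-0.01, 0.0, -1.0]] [ 0.3542  0.2978  0.1638  0.0001 -1.4263 -1.585 ]
```

Request:
{"api": "drive_tool", "payload": {"moves": [[0,0.007,-0.003,0,0,0,1],[0,0.007,-0.004,0,0,0,1],[0,0.007,-0.004,0,0,0,1],[0,0.004,-0.002,0,0,0,1],[0,0,0,0,0,0,1],[0,0,0,0,0,0,1]]}}

```text
time: 5.78
tcp_pos: [0.5625, 0.0767, 0.2685]
eef_rot: [-0.171, 0.985, 0.002, 0.007]
ft_force: [-0.5, 1.7, -0.3]
opening: -0.0001
```

```bash
python3 w.py; python3 -c "
from h import *
import numpy as np
a=snap('side','s3')[150:250,220:320];b=snap('top','t3')[150:250,220:320]
cv2.imwrite('pics/c3.png',cv2.resize(cv2.cvtColor(np.hstack([a,b]),4),None,fx=4,fy=4,interpolation=2))"
```

```text
t 5.7833 feeder xyz tip mm 3.789571170810725 60.54072862363449 246.47785002845654 F [ 0.0778  1.77   -0.342 ] -7.953547314746692e-05
[[-1.0, -0.001, 0.014], [-0.001, 1.0, 0.002], [-0.014, 0.001, -1.0]] [ 0.4106  0.2782  0.1776 -0.0006 -1.4565 -1.6374]
```

View pics/c3.png

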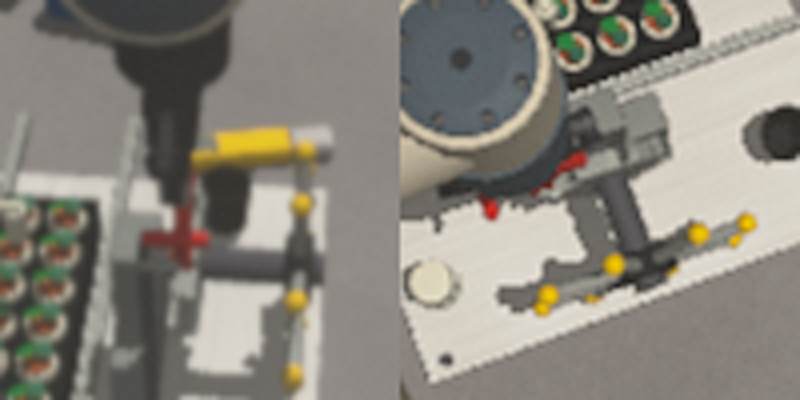

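The pawl is tipped over: the bar is at crop (175,240), matching y≈95, and the nose is raised. I rise, go to the -y side of the spoke and descend.

Request:
{"api": "drive_tool", "payload": {"moves": [[0,0,-0.03,0,0,0,1],[0,0,-0.03,0,0,0,1],[0.018,-0.03,0,0,0,0,1],[0.018,-0.03,0,0,0,0,1],[0.018,-0.03,0,0,0,0,1],[0.018,-0.03,0,0,0,0,1],[0.017,-0.026,0,0,0,0,1],[0,0,0,0,0,0,1]]}}

```text
time: 6.55
tcp_pos: [0.5251, -0.0995, 0.3259]
eef_rot: [-0.171, 0.985, 0.001, 0.002]
ft_force: [0.1, 0.5, 0.2]
opening: -0.0004
```

```bash
python3 w.py; python3 -c "
from fit import *
p=np.load('p.npy');print(proj('side',F2W(p,bar(1.1))),proj('side',F2W(p,ball(-.2,-1))))
a=snap('side','s4')[150:250,220:320];b=snap('top','t4')[150:250,220:320]
cv2.imwrite('pics/c4.png',cv2.resize(cv2.cvtColor(np.hstack([a,b]),4),None,fx=4,fy=4,interpolation=2))"
```

```text
t 6.55 feeder xyz tip mm -90.71401864890386 -92.81713755192801 303.92515005402015 F [0.2573 0.4614 0.2297] -0.00044086786478776457
[[-1.0, -0.002, 0.004], [-0.002, 1.0, 0.001], [-0.004, 0.001, -1.0]] [ 0.1047  0.2122  0.2348 -0.0017 -1.5892 -1.3312]
[[263.25643672 210.07122658]] [[294.80760866 201.00423041]]
```

View pics/c4.png

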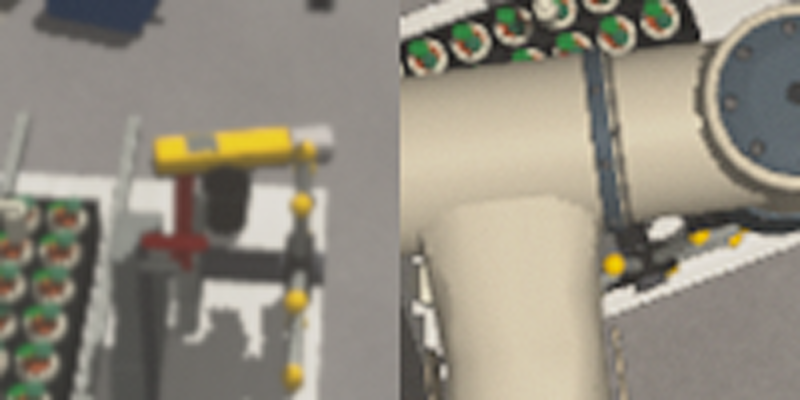

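The pawl stays up (bar at (175,241)) and the wheel has not moved. I descend beside the spoke.

Request:
{"api": "drive_tool", "payload": {"moves": [[-0.005,0.006,0.035,0,0,0,1],[0,0,0.035,0,0,0,1],[0,0,0.03,0,0,0,1],[0,0,0.012,0,0,0,1],[0,0,0,0,0,0,1]]}}

```text
time: 7.07
tcp_pos: [0.5313, -0.0857, 0.2099]
eef_rot: [-0.172, 0.985, 0.002, 0.005]
ft_force: [-1.1, 0.0, 0.2]
opening: -0.0003
```

```bash
python3 w.py
```

```text
t 7.0667 feeder xyz tip mm -80.1813403233324 -81.90350612660276 187.9315559746415 F [-1.0312  0.3952  0.2027] -0.0003259139168576241
[[-1.0, -0.004, 0.01], [-0.004, 1.0, 0.002], [-0.01, 0.002, -1.0]] [ 0.1286  0.2436 -0.0161 -0.004  -1.3019 -1.352 ]
```

Request:
{"api": "drive_tool", "payload": {"moves": [[0.004,0.007,0,0,0,0,1],[0,0.007,0,0,0,0,1],[0,0.007,0,0,0,0,1],[0,0.007,0,0,0,0,1],[0,0.007,0,0,0,0,1],[0,0.007,0,0,0,0,1],[0,0,0,0,0,0,1]]}}

```text
time: 7.65
tcp_pos: [0.5167, -0.0496, 0.223]
eef_rot: [-0.174, 0.985, -0.008, 0.012]
ft_force: [-0.1, 0.5, 0.2]
opening: 0.0002
```

```bash
cat >> w.py <<'E'
import sys
from scipy.optimize import minimize_scalar
def wheel(tag):
    im=snap('side',tag).astype(int); y,x=np.mgrid[:420,:560]
    m=((im[...,0]-im[...,2]>55)&(im[...,1]-im[...,2]>30)).astype(np.float32)
    d=cv2.distanceTransform((m==0).astype(np.uint8),2,5)
    ks=np.linspace(-.45,1.2,331); sc=[]
    for w in ks:  # balls facing the camera; pixels inside ball discs that are yellow
        U=proj('side',F2W(p,[ball(w,k) for k in range(8)])); s_=0
        for u in U:
            if u[1]<193: continue
            s_+=min(d[int(round(u[1])),int(round(u[0]))]+np.min(0),6)
        sc.append(s_)
    n,cc,st,ct=cv2.connectedComponentsWithStats(m.astype(np.uint8))
    print('blobs',[(ct[i].round(1).tolist(),int(st[i,4])) for i in range(1,n) if 280<ct[i,0]<305 and 170<ct[i,1]<260])
    for w in np.arange(-.2,1.01,.1): print(round(w,2),[tuple(u.round(1).tolist()) for u in proj('side',F2W(p,[ball(w,k) for k in(1,0,-1,-2,-3)]))]) if len(sys.argv)>2 else 0
if len(sys.argv)>1: wheel(sys.argv[1])
E
sed -i '/ks=np/,/sc.append/d;/distanceTr/d' w.py; sed -i 's/ if len(sys.argv)>2 else 0$//; s/print(round(w,2)/print(round(w,2)/' w.py; python3 w.py s5
```

```text
t 7.65 feeder xyz tip mm -81.82048253518143 -42.96498968173999 200.96318628736523 F [0.089  0.4763 0.194 ] 0.00016402810337886537
[[-1.0, -0.007, 0.02], [-0.007, 1.0, -0.02], [-0.02, -0.02, -1.0]] [ 0.2182  0.1876 -0.0633  0.0179 -1.2973 -1.4438]
blobs [([295.5, 191.3], 14), ([294.6, 210.6], 29), ([293.0, 234.1], 26), ([293.0, 246.0], 21)]
-0.2 [(295.6, 191.9), (295.7, 187.6), (294.8, 201.0), (293.5, 225.1), (292.7, 243.5)]
-0.1 [(295.7, 190.4), (295.6, 188.3), (294.7, 203.8), (293.4, 228.1), (292.7, 244.7)]
0.0 [(295.7, 189.2), (295.5, 189.3), (294.5, 206.7), (293.2, 231.0), (292.6, 245.6)]
0.1 [(295.8, 188.2), (295.4, 190.7), (294.3, 209.8), (293.1, 233.7), (292.6, 246.1)]
0.2 [(295.8, 187.5), (295.3, 192.3), (294.2, 212.9), (293.0, 236.2), (292.6, 246.4)]
0.3 [(295.8, 187.1), (295.2, 194.2), (294.0, 216.1), (292.9, 238.4), (292.7, 246.4)]
0.4 [(295.7, 187.0), (295.1, 196.4), (293.8, 219.3), (292.8, 240.5), (292.7, 246.1)]
0.5 [(295.7, 187.2), (294.9, 198.8), (293.7, 222.5), (292.7, 242.2), (292.8, 245.5)]
0.6 [(295.7, 187.7), (294.8, 201.4), (293.5, 225.6), (292.7, 243.7), (292.8, 244.6)]
0.7 [(295.6, 188.4), (294.6, 204.2), (293.4, 228.5), (292.7, 244.8), (292.9, 243.5)]
0.8 [(295.5, 189.5), (294.5, 207.2), (293.2, 231.4), (292.6, 245.7), (293.0, 242.1)]
0.9 [(295.4, 190.9), (294.3, 210.2), (293.1, 234.1), (292.6, 246.2), (293.1, 240.5)]
1.0 [(295.3, 192.6), (294.1, 213.4), (293.0, 236.5), (292.6, 246.4), (293.2, 238.7)]
```

Wheel is at about 0.11 and the tip has risen to z 201. I continue with a slight downward correction.

Request:
{"api": "drive_tool", "payload": {"moves": [[0,0,0.006,-0.02,0,0,1],[0,0.006,0.004,0,0,0,1],[0,0.006,0.002,0,0,0,1],[0,0.006,0.002,0,0,0,1],[0,0.006,0.002,0,0,0,1],[0,0,0,0,0,0,1]]}}

```text
time: 8.2
tcp_pos: [0.5126, -0.0273, 0.2103]
eef_rot: [-0.174, 0.985, 0.001, 0.015]
ft_force: [-0.9, -0.3, -0.4]
opening: -0.0003
```

```bash
python3 w.py s6|head -3
```

```text
t 8.2 feeder xyz tip mm -78.16550751108744 -20.60007750784361 188.32511790207843 F [-0.9335  0.017  -0.3839] -0.00025958524036095206
[[-1.0, -0.008, 0.031], [-0.008, 1.0, -0.003], [-0.031, -0.003, -1.0]] [ 0.2526  0.181  -0.0975  0.0004 -1.2615 -1.4731]
blobs [([295.1, 195.8], 18), ([294.3, 217.7], 31), ([293.0, 239.5], 26), ([293.0, 245.9], 20)]
```

Wheel is at about 0.36, inside the window. I retract and go to the +y side of the tipped bar.

Request:
{"api": "drive_tool", "payload": {"moves": [[0,-0.006,0,0,0.03,0,1],[0,0,-0.037,0,0,0,1],[0,0,-0.037,0,0,0,1],[0,0,-0.032,0,0,0,1],[-0.016,0.031,0,0,0,0,1],[-0.016,0.031,0,0,0,0,1],[-0.016,0.031,0,0,0,0,1],[-0.016,0.031,0,0,0,0,1],[-0.016,0.031,0,0,0,0,1],[0,0,0,0,0,0,1]]}}

```text
time: 9.08
tcp_pos: [0.5319, 0.1514, 0.3134]
eef_rot: [-0.173, 0.985, 0.006, -0.01]
ft_force: [-1.4, -1.2, -0.4]
opening: 0.0005
```

```bash
python3 w.py
```

```text
t 9.0833 feeder xyz tip mm 0.0026131176504642917 141.21128248856581 291.41557420205356 F [-1.7406 -0.7009 -0.4357] 0.00046744635981657985
[[-1.0, -0.006, -0.017], [-0.006, 1.0, 0.015], [0.017, 0.015, -1.0]] [ 0.5486  0.2654  0.2793 -0.0182 -1.5982 -1.7712]
```

Request:
{"api": "drive_tool", "payload": {"moves": [[0,0,0.03,0,-0.015,0,1],[0,0,0.03,0,0,0,1],[0,0,0.004,0,0,0,1],[0,-0.01,0,0,0,0,1],[0,-0.01,0,0,0,0,1],[0,-0.008,0,0,0,0,1],[0,-0.008,0,0,0,0,1],[0,-0.008,0,0,0,0,1],[0,-0.008,0,0,0,0,1]]}}

```text
time: 9.83
tcp_pos: [0.5503, 0.1054, 0.2485]
eef_rot: [-0.177, 0.984, 0.01, -0.002]
ft_force: [-0.3, 1.2, 0.4]
opening: 0.0001
```

```bash
python3 w.py
```

```text
t 9.8333 feeder xyz tip mm 1.8945249088546703 91.7413766418991 226.47350590350675 F [0.1526 1.263  0.4082] 8.607064714019802e-05
[[-1.0, -0.013, -0.001], [-0.013, 1.0, 0.021], [0.0, 0.021, -1.0]] [ 0.4552  0.2798  0.1373 -0.0212 -1.4267 -1.6672]
```

Request:
{"api": "drive_tool", "payload": {"moves": [[0,-0.007,-0.001,0,0,0,1],[0,-0.007,-0.001,0,0,0,1],[0,-0.007,-0.001,0,0,0,1],[0,-0.007,-0.001,0,0,0,1],[0,-0.004,0,0,0,0,1],[0,0,0,0,0,0,1],[0,0,0,0,0,0,1]]}}

```text
time: 10.42
tcp_pos: [0.5639, 0.0686, 0.2536]
eef_rot: [-0.175, 0.985, 0.01, -0.001]
ft_force: [-0.8, 0.1, -0.7]
opening: -0.0003
```

```bash
python3 w.py s7; python3 -c "
from fit import *
a=cv2.imread('pics/s7.png')[150:250,220:320];b=snap('top','t7')[150:250,220:320]
cv2.imwrite('pics/c7.png',cv2.resize(np.hstack([a,cv2.cvtColor(b,4)]),None,fx=4,fy=4,interpolation=2))"
```

```text
t 10.4167 feeder xyz tip mm 2.349466074111515 52.42554199871791 231.6148723039307 F [-0.7414  0.3526 -0.7213] -0.0003143562631297847
[[-1.0, -0.009, 0.001], [-0.009, 1.0, 0.02], [-0.002, 0.02, -1.0]] [ 0.3839  0.2933  0.1683 -0.0199 -1.4437 -1.6007]
blobs [([283.5, 186.2], 210), ([295.5, 195.2], 28), ([294.2, 217.7], 32), ([293.0, 239.5], 26), ([293.0, 245.9], 20)]
-0.2 [(295.6, 191.9), (295.7, 187.6), (294.8, 201.0), (293.5, 225.1), (292.7, 243.5)]
-0.1 [(295.7, 190.4), (295.6, 188.3), (294.7, 203.8), (293.4, 228.1), (292.7, 244.7)]
0.0 [(295.7, 189.2), (295.5, 189.3), (294.5, 206.7), (293.2, 231.0), (292.6, 245.6)]
0.1 [(295.8, 188.2), (295.4, 190.7), (294.3, 209.8), (293.1, 233.7), (292.6, 246.1)]
0.2 [(295.8, 187.5), (295.3, 192.3), (294.2, 212.9), (293.0, 236.2), (292.6, 246.4)]
0.3 [(295.8, 187.1), (295.2, 194.2), (294.0, 216.1), (292.9, 238.4), (292.7, 246.4)]
0.4 [(295.7, 187.0), (295.1, 196.4), (293.8, 219.3), (292.8, 240.5), (292.7, 246.1)]
0.5 [(295.7, 187.2), (294.9, 198.8), (293.7, 222.5), (292.7, 242.2), (292.8, 245.5)]
0.6 [(295.7, 187.7), (294.8, 201.4), (293.5, 225.6), (292.7, 243.7), (292.8, 244.6)]
0.7 [(295.6, 188.4), (294.6, 204.2), (293.4, 228.5), (292.7, 244.8), (292.9, 243.5)]
0.8 [(295.5, 189.5), (294.5, 207.2), (293.2, 231.4), (292.6, 245.7), (293.0, 242.1)]
0.9 [(295.4, 190.9), (294.3, 210.2), (293.1, 234.1), (292.6, 246.2), (293.1, 240.5)]
1.0 [(295.3, 192.6), (294.1, 213.4), (293.0, 236.5), (292.6, 246.4), (293.2, 238.7)]
```

View pics/c7.png

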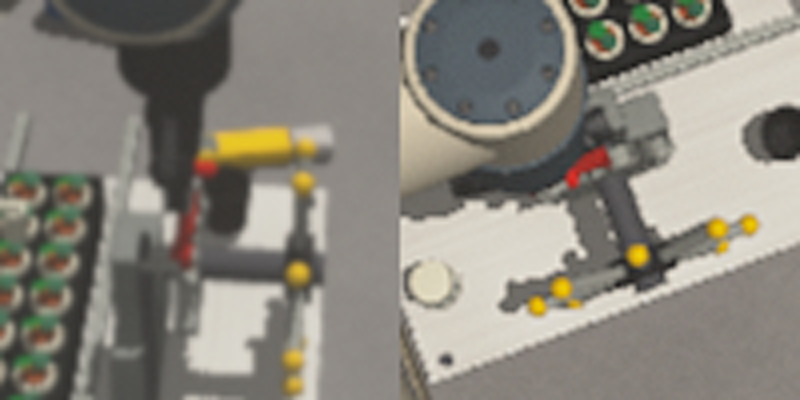

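The pawl has dropped: its bar is at crop (205,163), i.e. row 190.8, which is the down position. The wheel is still at 0.36. I return to the spoke for the final push.

Request:
{"api": "drive_tool", "payload": {"moves": [[0,0.006,0,0,0,0,1],[0,0,-0.035,0.02,0,0,1],[0,0,-0.035,0,0,0,1],[0.021,-0.022,0,0,0,0,1],[0.021,-0.022,0,0,0,0,1],[0.021,-0.022,0,0,0,0,1],[0.021,-0.019,0,0,0,0,1],[0,0,0,0,0,0,1]]}}

```text
time: 11.18
tcp_pos: [0.5092, -0.032, 0.3254]
eef_rot: [-0.18, 0.984, -0.001, -0.001]
ft_force: [0.2, 0.9, 0.2]
opening: 0.0002
```

```bash
python3 w.py
```

```text
t 11.1833 feeder xyz tip mm -82.99116319460649 -23.910226397835192 303.3704318194671 F [0.4662 0.7569 0.1672] 0.00024248780492523882
[[-1.0, -0.019, -0.003], [-0.019, 1.0, -0.001], [0.003, -0.001, -1.0]] [ 0.2457  0.1662  0.175   0.0015 -1.582  -1.4552]
```

Request:
{"api": "drive_tool", "payload": {"moves": [[0,-0.007,0.03,0,0,0,1],[0,0,0.035,0,0,0,1],[0,0,0.03,0,0,0,1],[0,0,0.015,0,0,0,1],[0,0,0,0,0,0,1]]}}

```text
time: 11.6
tcp_pos: [0.5117, -0.0375, 0.2148]
eef_rot: [-0.179, 0.984, -0.001, 0.004]
ft_force: [-0.2, 0.8, -0.1]
opening: -0.0002
```

```bash
python3 w.py s8|head -3
```

```text
t 11.6 feeder xyz tip mm -82.43814601906291 -29.911563943882438 192.76020927073736 F [ 0.0756  0.8312 -0.0784] -0.0002456135198537753
[[-1.0, -0.018, 0.007], [-0.018, 1.0, -0.002], [-0.007, -0.002, -1.0]] [ 0.2335  0.1927 -0.0715  0.0015 -1.2993 -1.4438]
blobs [([295.3, 195.7], 15), ([294.2, 217.7], 32), ([293.0, 239.5], 26), ([293.0, 245.9], 20)]
```

Request:
{"api": "drive_tool", "payload": {"moves": [[0,0.007,0.001,0,0,0,1],[0,0.007,0.001,0,0,0,1],[0,0.006,0.001,0,0,0,1],[0,0.006,0.001,0,0,0,1],[0,0.005,0.001,0,0,0,1],[0,0,0,0,0,0,1]]}}

```text
time: 12.15
tcp_pos: [0.5024, -0.006, 0.2162]
eef_rot: [-0.18, 0.984, -0.003, 0.008]
ft_force: [-0.9, 0.5, 0.6]
opening: -0.0001
```

```bash
python3 w.py s9|head -3
```

```text
t 12.15 feeder xyz tip mm -80.62088696015978 2.8970216180836186 194.1974714896314 F [-0.6499  0.7599  0.5517] -0.00010725884598694759
[[-1.0, -0.02, 0.014], [-0.02, 1.0, -0.009], [-0.014, -0.009, -1.0]] [ 0.3063  0.1653 -0.1044  0.0085 -1.2867 -1.5166]
blobs [([294.6, 201.8], 14), ([294.0, 226.0], 25), ([293.0, 243.4], 25)]
```

Request:
{"api": "drive_tool", "payload": {"moves": [[0,0.004,0.001,0,0,0,1],[0,0.004,0.001,0,0,0,1],[0,0.004,0.001,0,0,0,1],[0,0.003,0.001,0,0,0,1],[0,0.003,0,0,0,0,1]]}}

```text
time: 12.62
tcp_pos: [0.4972, 0.0097, 0.213]
eef_rot: [-0.18, 0.984, -0.006, 0.009]
ft_force: [7.3, -15.7, -8.2]
opening: -0.0005
```

```bash
python3 w.py sa|head -3
```

```text
t 12.6167 feeder xyz tip mm -80.24183179669701 19.35574776577576 190.9502705773061 F [  1.6279 -17.2232  -8.1924] -0.0004572251056307392
[[-1.0, -0.02, 0.016], [-0.02, 1.0, -0.014], [-0.016, -0.014, -1.0]] [ 0.3451  0.1548 -0.1281  0.0146 -1.2721 -1.5576]
blobs [([294.6, 206.9], 17), ([293.8, 231.0], 20), ([293.0, 245.0], 23)]
```

The force jumped to 17 N with the wheel at about 0.79, so the tooth is hard against the pawl. I retreat.

Request:
{"api": "drive_tool", "payload": {"moves": [[0,-0.006,0,0,0,0,1],[0,-0.002,0,0,0,0,1],[0,0,-0.025,0,0,0,1],[0,0,-0.035,0,0,0,1],[0,0,-0.04,0,0,0,1],[0.03,-0.03,0,0,0,0,1],[0.03,-0.03,0,0,0,0,1],[0.03,-0.03,0,0,0,0,1],[0.03,-0.03,0,0,0,0,1],[0,-0.03,0,0,0,0,1],[0,0,0,0,0,0,1],[0,0,0,0,0,0,1]]}}

```text
time: 13.67
tcp_pos: [0.4393, -0.1796, 0.3195]
eef_rot: [-0.183, 0.983, -0.001, 0.014]
ft_force: [-0.4, 0.1, -0.2]
opening: 0.0001
```

```bash
python3 w.py sb|head -3; python3 -c "
from fit import *
a=cv2.imread('pics/sb.png');b=snap('top','tb')
for q,f in(('s0',a),('s0',a)): pass
i=a.astype(int);m=(i[...,2]-i[...,1]>60)&(i[...,2]-i[...,0]>60);m[:,300:]=0
y,x=np.where(m);print([(int(r),int(x[y==r].min()),int(x[y==r].max())) for r in np.unique(y) if 180<r<225])
cv2.imwrite('pics/cb.png',cv2.resize(np.hstack([a[150:250,220:320],cv2.cvtColor(b,4)[150:250,220:320]]),None,fx=4,fy=4,interpolation=2))"
```

```text
t 13.6667 feeder xyz tip mm -198.44694103137923 -139.36859830026128 297.4923077496687 F [-0.3715  0.2792 -0.1663] 0.00013547516839885893
[[-0.999, -0.026, 0.027], [-0.026, 1.0, -0.007], [-0.027, -0.007, -1.0]] [-0.06    0.0751  0.057  -0.0045 -1.5249 -1.142 ]
blobs [([294.6, 206.9], 17), ([293.5, 231.0], 16), ([292.7, 245.5], 14)]
[(188, 259, 261), (189, 259, 272), (190, 259, 273), (191, 259, 273), (192, 264, 273), (200, 266, 268), (201, 266, 268), (202, 266, 268), (203, 266, 268), (204, 266, 268), (205, 267, 268), (209, 266, 266), (210, 266, 267), (211, 264, 267), (212, 263, 267), (213, 263, 267), (214, 265, 266)]
```

View pics/cb.png

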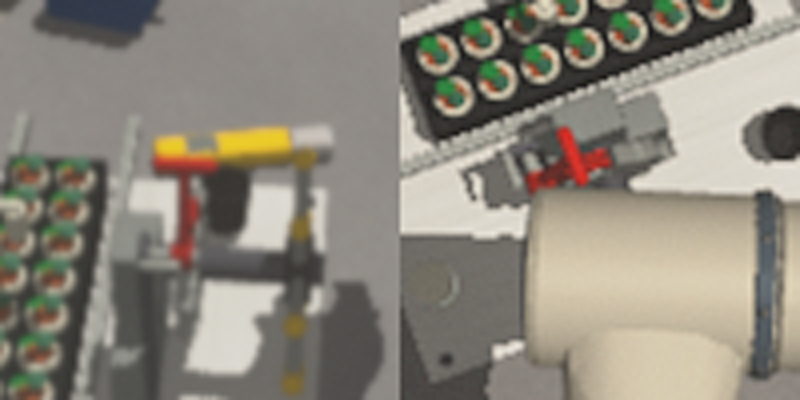

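The red bar's rows match the starting picture, so the pawl is fully seated. The balls at rows 206.9 and 231.0 give a wheel angle of about 0.79, and the gripper is clear.

```bash
python3 -c "
from rig import env
print(env.close_job())"
```

```text
the job is handed in; nothing more can be done
None
```

The job is done and handed in at about 14 s of the 70 s. The hand-in gave no verdict.

**What I did:**
- **Pawl up:** I tipped the pawl over by its cross-bar. On the first try the fingertip rode up onto the bar at about 0.25 rad, so I backed off, went in lower, and it tipped over on the second try. The wheel had not moved at that point.
- **Wheel back:** I pushed the top spoke until the wheel read about 0.36 rad.
- **Pawl down:** I tipped the pawl back down, then pushed the spoke until the wheel stopped against it with about 17 N.

**Last checks, after the gripper had withdrawn:**
- **Wheel:** the camera gave about 0.79 rad, against the target of 0.785. It had not changed between the push and the release.
- **Pawl:** the bar's pixel rows match the starting picture to within about a pixel, so it is down. That is only good to about 0.1 rad, so it cannot confirm the 0.06 rad limit by itself.
- **Contact:** the force on the tool was near zero.
- **Surroundings:** the pot and meter looked unmoved in the last picture. I did not measure the positions of the other bystanders at the end; the gripper did not go near them.

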